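Square a sweet box into the packing stop

TASK

Push the single green sweet box (not the stacked ones) across the marble into the corner of the blue packing stop, so that its far long side lies flush against the long rail and its left end, as the robot sees it, lies flush against the short rail. Only slide it: do not lift or tip it. Leave the red sweet box and everything else where it stands, and finish with the hand clear.

Things in the scene. Friction and masses are not known exactly. Their poses are not given: they have to be found in the camera images.
- green_box: The closed green sweet box to push, loose on the marble: a rigid block 92 mm (its x) by 120 mm (its y) by 30 mm high; green sides, white band and lid. 0.25 to 0.5 kg, drag 1 to 4 N. Origin: centre of underside, z up. It starts on the robot's side of the long rail, its y axis within 20 degrees of the rail, over 20 mm from both rails.
- red_box: A second sweet box, same shape and size but with red sides, to be left alone. The two lie side by side, 25 mm or more apart, in either order. A box sliding flush along the long rail passes it with at least 15 mm to spare. Origin: centre of its underside.
- stop: Blue L-shaped stop fixed to the table, rails 12 mm thick, 20 mm high. Origin: the inner corner, at table height, z up. The long rail runs 448 mm from it along the stop's -y (to the robot's right), inner face at x = 0, facing -x (the robot). The short rail, at the left end, runs 62 mm from it along -x, inner face at y = 0, facing -y.
- stop_home (a point): The point on the table where the centre of the underside of a box fully home in the corner lies, its axes parallel to the stop's: x = -46 mm, y = -60 mm in the stop's frame.
- stamp: A loose wooden hand stamp standing upright, 41 mm across and 74 mm high, left of the boxes. Leave it. Origin: centre of its underside.
- tin: A loose steel tin with a paper label, 64 mm across and 70 mm high, standing to the right of the boxes. Leave it. Origin: centre of its underside.
- bowl: A loose white bowl, 200 mm across and 75 mm high, at the left. Leave it. Origin: centre of its underside.
- tape: A loose brown roll of tape lying flat, 90 mm across and 25 mm high, near left. Leave it. Origin: centre of its underside.
- scraper: A loose spatula-like scraper 240 mm long, lying on the table to the left of the stop. Leave it. Origin: middle of its underside; it lies along its x axis.
Not all that is in view belongs to the job. What is shaped like the green_box but turquoise or yellow is not meant.

How it is judged:
By the outcome, as a careful person would: the job done as asked, in the order asked, and still so for the second after the job is handed in, with the robot touching nothing.
It also fails if it takes over 54 s, if anything falls off the work surface, if the arm or the gripper's body presses on something with over 40 N, if the wrist force passes 120 N, or if a joint passes its speed limit or range.

ROBOT

A 6-joint arm with a two-finger parallel gripper is mounted at the origin on the work surface. World frame = base frame: x ahead of the robot, y to its left, z up, the work surface at z = 0. Lengths are in m, angles in rad, forces in N, time in s.
With the tool pointing down it reaches from about 0.25 to 0.775 m from the base axis. Payload 4 kg.
Tool frame: the origin (TCP) lies midway between the tips of the shut fingers; the grasp point (between the pads) lies 19 mm behind it; z points along the fingers, y is the direction in which the jaws open and shut (so a half turn about z gives the same grasp; the last joint's range is limited). The gripper opens to 94 mm and grips with 3 to 60 N. Pads are 16 mm wide; open, the fingers measure 119 mm over their backs; the gripper's body (75 mm by 177 mm) begins 78 mm behind the grasp point.
Start: joints at [-1.403, 0.087, 1.371, -0, 1.684, -0.103], TCP at [0.147, -0.53, 0.206] pointing down, gripper open.
Joint ranges: [-3.1, 3.1], [-0.76, 2.03], [0.27, 2.55], [-1.08, 4.22], [0.17, 2.65], [-2.57, 2.57]. Speed limits (rad/s): [2.79, 2.79, 3.14, 3.14, 3.14, 3.14].

INTERFACE

Orientations are given as [roll, pitch, yaw] about the fixed x, y, z axes, in that order (R = Rz(yaw) Ry(pitch) Rx(roll)).
In Python, from bench import robot, cams gives the robot as it stands.
- The arm moves only by the tool step_arm, never from a script. Its argument "plan" is a list that holds one entry, the list of rows, each a list of 5 numbers: the shift along the world's x, y, z in mm, then the turn about the world's z in rad, then the opening in per cent of the stroke, from 0 (shut) to 100 (fully open). In form: [[[tx, ty, tz, turn, fingers], ...]]. A call has 1 to 8 rows; each row is the pose to reach, as a shift and turn from the pose commanded when the call began; what a row does not reach only later rows make up. A row lasts 1/12 s, in which the tool goes at most 41.7 mm and 7.16 degrees, less where a joint would pass 70% of its speed; a pose out of reach is approached as far as the arm can. A call with a gripper value outside its range is refused whole. The fingers move at their own pace and stop on an object; the grip force is fixed at half the most. Time passes only in rows, so rows that repeat a pose let the fingers close. It gives the time, the measured TCP pose, the force and the opening at its end, in the units of the state.
- robot.get_obs(): the state, without advancing time (a new reading comes with each control period).
- cams.snapshot(name): name is "side" or "top"; returns a dict with "frame" (384x512x3 uint8, red, green, blue), "camera_matrix" (3x3 intrinsics, pixels), "origin" and "attitude" of the camera in the world. Camera axes: x right, y down, z forward; pixel columns grow to the right and rows downward; lengths in m; the calibration is good to about 2 mm. A picture is of the moment at which its call begins. There is no depth.
- robot.close_job(): hands the job in, once; it reports no verdict.
The state is a dict: "time": time; "joint_positions": joint angles; "qvel": joint speeds; "joint_torque": joint torques, N m; "tool_pos": TCP position; "ee_rot": TCP orientation; "wrist_force": force on the tool from outside, world axes, zero at the start; "wrist_torque": the same for the moment, N m; "width": finger opening in m.
Only numpy, scipy, OpenCV 4.12 (cv2) and the standard library are available. Lean on these libraries where they do the work, as an engineer would, in place of code of your own. Each camera call takes 0.05 s, during which the arm holds its last target. There are 200 camera calls.

## Working session

There is one attempt and no reset: what is moved stays moved. The work goes in short steps, Python scripts to look and compute and a tool call to move; the robot and the scene stay as the last step left them, time stands still between calls to the robot, and variables do not carry over. Pictures are saved under pics/ and viewed, about 8 in all and at most 12, crops included, and the job is handed in when it is done.

Besides the shell and the picture viewer there is one more tool, called after "Call:" as a command line: name --argument value ..., lists and objects as JSON in quotes. step_arm: Moves the arm, as the interface text tells. Its arguments: {"type":"object","properties":{"plan":{"type":"array"}},"required":["plan"]}

```bash
mkdir -p pics; ls
python3 - <<'E'
from bench import robot,cams
import cv2,numpy as np
for n in("top","side"):
    s=cams.snapshot(n);cv2.imwrite(f"pics/{n}0.png",cv2.resize(s["frame"][...,::-1],None,fx=1.5,fy=1.5,interpolation=cv2.INTER_CUBIC))
    np.savez(f"{n}0.npz",**s);print(n,s["camera_matrix"],s["origin"],s["attitude"])
o=robot.get_obs();print(o["time"],o["tool_pos"],o["ee_rot"],o["width"])
E
```

```text
pics
top [[416.13308426   0.         254.40558092]
 [  0.         416.13308426 190.77401488]
 [  0.           0.           1.        ]] [ 0.29796089 -0.01678403  1.41447543] [-2.95097853  0.01608103 -1.57154146]
side [[490.1863474    0.         251.75981547]
 [  0.         490.1863474  186.17928335]
 [  0.           0.           1.        ]] [-0.08212773  0.94178141  0.78551486] [-2.14473361 -0.01927325 -2.53686378]
0.1 [ 0.14705422 -0.52946368  0.2044295 ] [-3.13960298e+00 -2.23181185e-04  2.70815713e-01] 0.09413124004695055
```

View pics/top0.png

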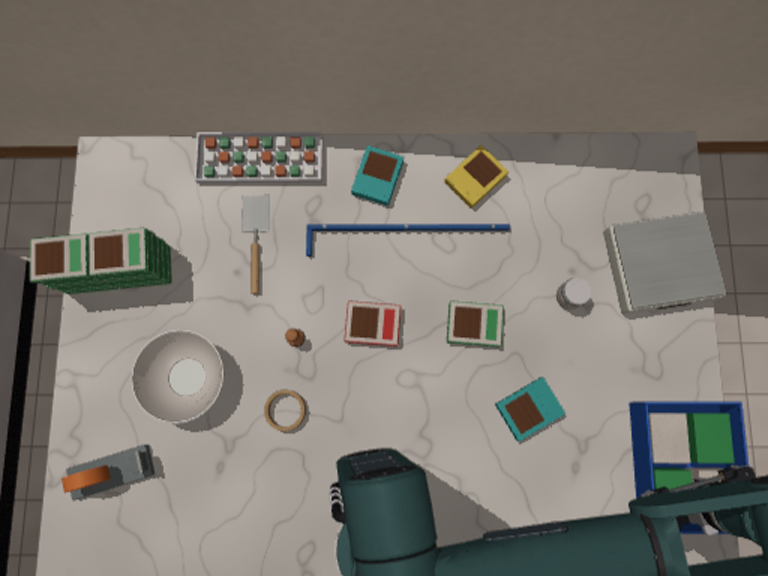

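View pics/side0.png

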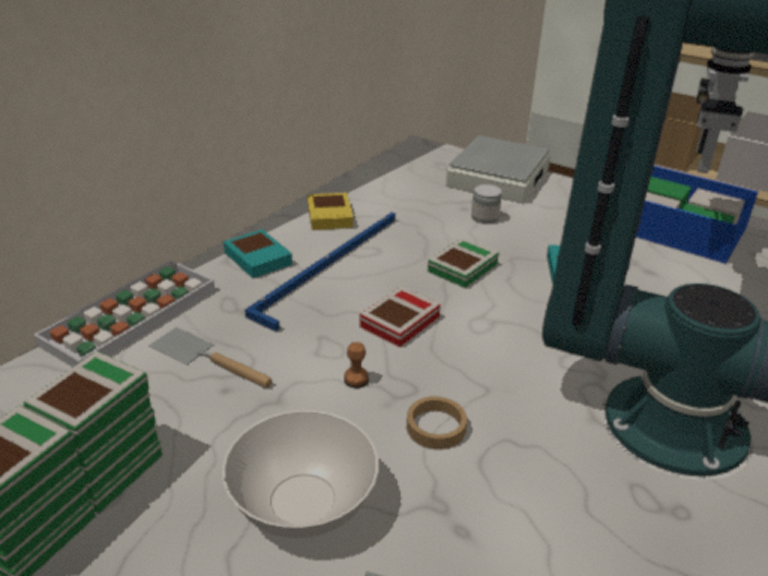

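The top view shows the blue stop with its corner at about (310,228) and its long rail running right to (510,228). The red box is at (374,324) and the stamp at (294,338).

Green candidates:
- Single box on the marble at (475,324): it is loose, has green sides and a white band, and lies right of the red box.
- Stacked boxes at (100,255): excluded as stacked.
- Green items in the blue crate at (710,440): not on the marble.
- Turquoise (378,175) and (530,408), and yellow (477,177): excluded by colour.

The box at (475,324) fits. I'll measure it and confirm in a crop.

```bash
cat > h.py <<'E'
import cv2,numpy as np
from scipy.spatial.transform import Rotation as R
def ray(s,px,z):
    px=np.atleast_2d(np.asarray(px,float));K=s["camera_matrix"]
    d=np.c_[px,np.ones(len(px))]@np.linalg.inv(K).T@R.from_euler("xyz",s["attitude"]).as_matrix().T
    o=s["origin"];return (o+d*((z-o[2])/d[:,2])[:,None])[:,:2]
def blob(m,lo=60):
    c,_=cv2.findContours(m.astype(np.uint8),cv2.RETR_EXTERNAL,cv2.CHAIN_APPROX_NONE)
    return [k[:,0] for k in c if cv2.contourArea(k)>lo]
E
python3 - <<'E'
from h import *
s=np.load("top0.npz");f=s["frame"];h=cv2.cvtColor(f,cv2.COLOR_RGB2HSV)
H,S,V=[h[...,i].astype(int) for i in range(3)]
masks=dict(blue=(H>100)&(H<125)&(S>120),green=(H>45)&(H<80)&(S>70),brown=(H<15)&(S>90)&(V<110),red=((H<8)|(H>172))&(S>130)&(V>110))
for n,m in masks.items():
    for c in blob(m,25):
        print(n,"px",c.min(0),c.max(0),"c@.03",ray(s,c.mean(0),.03)[0].round(3))
# blue stop at top height
for c in blob(masks["blue"],100):
    if c[:,1].max()<180:
        for z in(0,.02):
            p=ray(s,c,z);print("stop z",z,"x",p[:,0].min().round(4),p[:,0].max().round(4),"y",p[:,1].min().round(4),p[:,1].max().round(4))
        for col in (220,250,280,300,320,335):
            r=np.where(masks["blue"][:,col])[0];r=r[r<180];print(col,r.min(),r.max(),ray(s,[[col,r.min()-.5],[col,r.max()+.5]],.02).round(4).tolist())
crop=f[185:245,190:350];cv2.imwrite("pics/crop.png",cv2.resize(crop[...,::-1],None,fx=5,fy=5,interpolation=cv2.INTER_NEAREST))
E
```

```text
blue px [453 349] [468 355] c@.03 [ 0.048 -0.64 ]
blue px [420 268] [498 331] c@.03 [ 0.224 -0.638]
blue px [272 150] [327 152] c@.03 [ 0.704 -0.15 ]
blue px [204 150] [269 170] c@.03 [0.696 0.088]
green px [436 312] [461 326] c@.03 [ 0.15  -0.607]
green px [458 276] [488 308] c@.03 [ 0.232 -0.697]
green px [324 207] [331 226] c@.03 [ 0.478 -0.239]
green px [ 46 160] [ 53 180] c@.03 [0.642 0.711]
green px [ 86 156] [ 92 176] c@.03 [0.655 0.576]
green px [ 23 153] [113 195] c@.03 [0.616 0.602]
green px [203  92] [209  97] c@.03 [0.915 0.178]
brown px [ 65 311] [ 73 321] c@.03 [0.157 0.604]
brown px [337 263] [361 288] c@.03 [ 0.284 -0.303]
brown px [193 220] [202 230] c@.03 [0.448 0.194]
brown px [302 205] [320 225] c@.03 [ 0.482 -0.185]
brown px [234 205] [251 225] c@.03 [0.484 0.045]
brown px [ 24 161] [ 41 182] c@.03 [0.635 0.77 ]
brown px [ 63 157] [ 81 178] c@.03 [0.648 0.635]
brown px [310 102] [333 123] c@.03 [ 0.844 -0.229]
brown px [242 101] [263 120] c@.03 [0.853 0.011]
brown px [ 0 98] [ 50 104] c@.03 [0.895 0.825]
brown px [465  94] [511 101] c@.03 [ 0.894 -0.816]
red px [255 206] [262 225] c@.03 [ 0.479 -0.008]
stop z 0 x 0.7088 0.7171 y -0.2496 -0.0563
stop z 0.02 x 0.703 0.7112 y -0.2463 -0.0558
220 150 153 [[0.714, 0.1252], [0.6996, 0.125]]
250 150 153 [[0.7134, 0.0207], [0.699, 0.0207]]
280 150 152 [[0.7129, -0.0837], [0.7021, -0.0835]]
300 150 152 [[0.7125, -0.1531], [0.7017, -0.1528]]
320 150 152 [[0.7121, -0.2224], [0.7013, -0.222]]
335 150 152 [[0.7118, -0.2743], [0.701, -0.2739]]
stop z 0 x 0.6457 0.7185 y -0.0458 0.1828
stop z 0.02 x 0.6408 0.7125 y -0.0454 0.18
220 150 153 [[0.714, 0.1252], [0.6996, 0.125]]
250 150 153 [[0.7134, 0.0207], [0.699, 0.0207]]
280 150 152 [[0.7129, -0.0837], [0.7021, -0.0835]]
300 150 152 [[0.7125, -0.1531], [0.7017, -0.1528]]
320 150 152 [[0.7121, -0.2224], [0.7013, -0.222]]
335 150 152 [[0.7118, -0.2743], [0.701, -0.2739]]
```

View pics/crop.png

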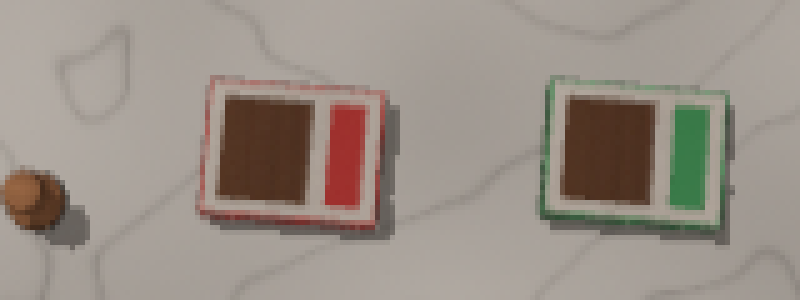

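The crop confirms it: a single box with green sides and a white lid, corners near crop (550,78), (729,92), (723,228), (543,216). The red box is to its left at (295,153). Next I'll compute poses from the lid corners and rail edges.

Run:
```python
from h import *
s=np.load("top0.npz");f=s["frame"].astype(float)
for n,c in dict(green=[(550,78),(729,92),(723,228),(543,216)],red=[(210,77),(387,90),(379,229),(199,217)]).items():
    w=ray(s,np.array(c)/5+[190,185]-.5,.03)
    e=np.roll(w,-1,0)-w
    print(n,w.round(4).tolist(),"len",np.linalg.norm(e,axis=1).round(4),"c",w.mean(0).round(4),"yaw of y axis",np.degrees(np.arctan2(*(w[0]-w[1])*[-1,1])).round(1),np.degrees(np.arctan2(*(w[3]-w[2])*[-1,1])).round(1))
# rail: subpixel profile of blueness
b=f[...,2]-f[...,0]
cols=np.arange(214,336,4);P=[]
for c in cols:
    p=b[143:160,c].copy();p-=np.median(p[[0,1,2,-1,-2]]);p[p<0]=0;P.append([c,(p*np.arange(143,160)).sum()/p.sum()])
w=ray(s,P,.017);k=np.polyfit(w[:,1],w[:,0],1);print("rail mid line x=",k,"resid",np.std(w[:,0]-np.polyval(k,w[:,1])))
for r in(158,162,166):
    p=b[r,195:222]-np.median(b[r,210:222]);print(r,p.round(0).tolist())
    p[p<5]=0;print(ray(s,[[(p*np.arange(195,222)).sum()/p.sum(),r]],.017))
print(b[146:158,290].round(),b[146:158,230].round()); p=b[151,325:350];print(p.round().tolist())
for i in(330,338,340):print(i,ray(s,[[i,151]],.01))
```

```text
green [[0.5326, -0.1466], [0.5226, -0.2665], [0.4313, -0.2591], [0.4395, -0.14]] len [0.1203 0.0917 0.1194 0.0933] c [ 0.4815 -0.203 ] yaw of y axis -4.7 -4.0
red [[0.5341, 0.0827], [0.5248, -0.0368], [0.4311, -0.0309], [0.4394, 0.0891]] len [0.1198 0.0938 0.1203 0.0949] c [0.4823 0.026 ] yaw of y axis -4.5 -3.9
rail mid line x= [0.00372867 0.70822596] resid 0.00024288878471708823
158 [1.0, 0.0, 0.0, 0.0, 1.0, 0.0, 0.0, 0.0, 3.0, 64.0, 88.0, 85.0, 70.0, 20.0, 5.0, 4.0, 1.0, 1.0, 0.0, 0.0, 0.0, 0.0, 0.0, 1.0, 1.0, 0.0, 0.0]
[[0.68448033 0.17483907]]
162 [-1.0, 0.0, -1.0, 0.0, 0.0, -1.0, -1.0, -1.0, 2.0, 65.0, 87.0, 85.0, 58.0, 11.0, 2.0, 0.0, 0.0, 0.0, 0.0, 0.0, -1.0, -1.0, -1.0, 0.0, 0.0, -1.0, 0.0]
[[0.67011252 0.17513497]]
166 [-1.0, 0.0, 0.0, -1.0, -1.0, -1.0, -1.0, 0.0, 2.0, 90.0, 88.0, 86.0, 50.0, 12.0, 3.0, 0.0, -1.0, -1.0, 0.0, 0.0, 0.0, 0.0, 0.0, 0.0, 0.0, 0.0, 0.0]
[[0.65579809 0.17533862]]
[-14. -14. -14.  19.  62.  70.  48.  26.  -4. -14. -14. -15.] [-15. -15. -15.  15.  61.  71.  50.  36.  -6. -10. -14. -14.]
[70.0, 68.0, 36.0, 0.0, 11.0, 70.0, 69.0, 69.0, 69.0, 69.0, 70.0, 69.0, 70.0, 68.0, 54.0, -7.0, -14.0, -15.0, -15.0, -15.0, -15.0, -15.0, -14.0, -15.0, -15.0]
330 [[ 0.70944347 -0.25849601]]
338 [[ 0.70929111 -0.28634037]]
340 [[ 0.70925303 -0.29329867]]
```

Lengths come out at 120 × 92 mm, as they should. The green box is at (0.4815, -0.203) with yaw -4.4°. The rail's inner face is at x ≈ 0.702 with yaw -0.2°, and the corner at y ≈ 0.169, so home is about (0.656, 0.109). I'll push forward with the two open fingers, then left along the rail.

Call:
step_arm --plan '[[[253, 327, 0, -0.27, 80], [253, 327, 0, -0.27, 80], [253, 327, 0, -0.27, 80], [253, 327, 0, -0.27, 80], [253, 327, 0, -0.27, 80], [253, 327, 0, -0.27, 80], [253, 327, 0, -0.27, 80], [253, 327, 0, -0.27, 80]]]'

```text
time: 0.77
tool_pos: [0.3508, -0.2656, 0.2052]
ee_rot: [-3.141, 0.0, 0.0]
wrist_force: [0.8, -0.0, -0.1]
width: 0.0751
```

Call:
step_arm --plan '[[[0, 0, 0, 0, 80], [0, 0, 0, 0, 80], [0, 0, 0, 0, 80]]]'

```text
time: 1.02
tool_pos: [0.35, -0.2675, 0.2052]
ee_rot: [3.141, 0.001, 0.002]
wrist_force: [-0.8, -0.1, -0.5]
width: 0.0755
```

Call:
step_arm --plan '[[[50, 65, 0, 0, 80], [50, 65, 0, 0, 80], [50, 65, -40, 0, 80], [50, 65, -80, 0, 80], [50, 65, -120, 0, 80], [50, 65, -155, 0, 80], [50, 65, -180, 0, 80], [50, 65, -193, 0, 80]]]'

```text
time: 1.68
tool_pos: [0.3965, -0.2026, 0.008]
ee_rot: [-3.138, 0.007, -0.003]
wrist_force: [-0.5, 0.7, 0.3]
width: 0.0752
```

Call:
step_arm --plan '[[[0, 0, 0, 0, 80], [8, 0, 0, 0, 80], [16, 0, 0, 0, 80], [24, 0, 0, 0, 80], [32, 0, 0, 0, 80], [40, 0, 0, 0, 80], [50, 0, 0, 0, 80], [60, 0, 0, 0, 80]]]'

```text
time: 2.35
tool_pos: [0.4611, -0.2024, 0.013]
ee_rot: [3.141, 0.0, 0.001]
wrist_force: [-3.1, -0.6, 2.8]
width: 0.0752
```

Call:
step_arm --plan '[[[7, 0, 0, 0, 80], [14, 0, 0, 0, 80], [21, 0, 0, 0, 80], [28, 0, 0, 0, 80], [35, 0, 0, 0, 80], [42, 0, 0, 0, 80], [49, 0, 0, 0, 80], [56, 0, 0, 0, 80]]]'

```text
time: 3.02
tool_pos: [0.5168, -0.2025, 0.0124]
ee_rot: [-3.141, 0.0, 0.001]
wrist_force: [-3.1, 0.4, 2.3]
width: 0.0753
```

Call:
step_arm --plan '[[[7, 0, 0, 0, 80], [14, 0, 0, 0, 80], [21, 0, 0, 0, 80], [28, 0, 0, 0, 80], [34, 0, 0, 0, 80], [40, 0, 0, 0, 80], [45, 0, 0, 0, 80], [50, 0, 0, 0, 80]]]'

```text
time: 3.68
tool_pos: [0.5667, -0.2025, 0.0124]
ee_rot: [3.142, 0.0, 0.001]
wrist_force: [-3.1, 0.1, 1.1]
width: 0.0749
```

Run:
```python
from bench import robot,cams
from h import *
o=robot.get_obs();print(o["time"],o["tool_pos"],o["wrist_force"])
s=cams.snapshot("top");np.savez("top1.npz",**s);a=s["frame"][135:245,180:350];cv2.imwrite("pics/t1.png",cv2.resize(a[...,::-1],None,fx=4.5,fy=4.5,interpolation=cv2.INTER_NEAREST))
```

```text
3.6833 [ 0.56666381 -0.20252252  0.01243302] [-3.10422779  0.11076313  1.06995652]
```

View pics/t1.png

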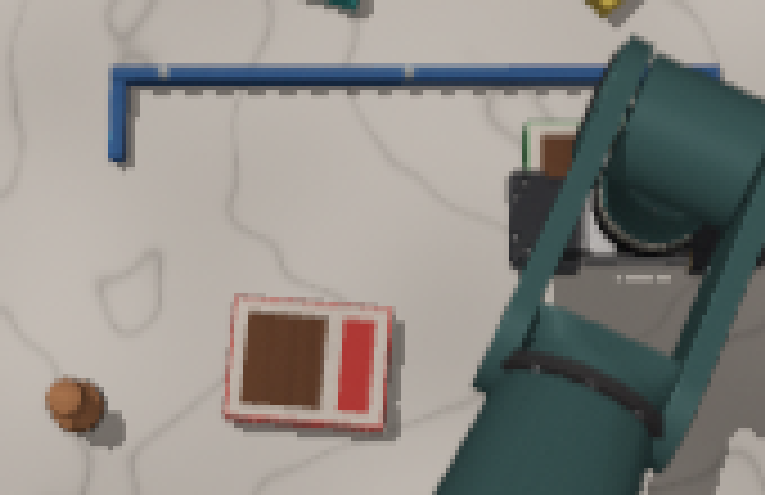

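The box is square, with its far-left corner at crop (525,120) and the rail's lower edge at row 88, so the gap is about 30 mm. The red box and stamp haven't moved. I'll creep to the rail.

Call:
step_arm --plan '[[[4, 0, 0, 0, 80], [8, 0, 0, 0, 80], [12, 0, 0, 0, 80], [16, 0, 0, 0, 80], [20, 0, 0, 0, 80], [23, 0, 0, 0, 80], [26, 0, 0, 0, 80], [28, 0, 0, 0, 80]]]'

```text
time: 4.4
tool_pos: [0.5946, -0.2025, 0.0125]
ee_rot: [3.142, -0.0, 0.001]
wrist_force: [-2.9, -0.2, 1.1]
width: 0.0753
```

Call:
step_arm --plan '[[[1, 0, 0, 0, 80], [2, 0, 0, 0, 80], [3, 0, 0, 0, 80], [4, 0, 0, 0, 80]]]'

```text
time: 4.73
tool_pos: [0.5982, -0.2025, 0.0125]
ee_rot: [3.142, 0.0, 0.001]
wrist_force: [-3.0, 0.6, 0.2]
width: 0.0752
```

Call:
step_arm --plan '[[[1, 0, 0, 0, 80], [2, 0, 0, 0, 80], [3, 0, 0, 0, 80]]]'

```text
time: 4.98
tool_pos: [0.6012, -0.2025, 0.0125]
ee_rot: [3.142, 0.0, 0.001]
wrist_force: [-3.4, -0.3, 0.7]
width: 0.0751
```

Call:
step_arm --plan '[[[1, 0, 0, 0, 80], [2, 0, 0, 0, 80]]]'

```text
time: 5.15
tool_pos: [0.6021, -0.2025, 0.0125]
ee_rot: [-3.141, 0.003, 0.001]
wrist_force: [-7.5, 0.1, 4.1]
width: 0.0751
```

Call:
step_arm --plan '[[[1, 0, 0, 0, 80], [1, 0, 0, 0, 80]]]'

```text
time: 5.32
tool_pos: [0.6021, -0.2025, 0.0125]
ee_rot: [-3.141, 0.005, 0.0]
wrist_force: [-9.0, 0.7, 3.5]
width: 0.0751
```

Contact is at TCP x = 0.602, as predicted, so the box is flush on the long rail. I'll back off, rise, and turn 90° toward the right end.

Call:
step_arm --plan '[[[-20, 0, 0, 0, 80], [-40, 0, 0, 0, 80], [-40, 0, 40, 0, 80], [-40, 0, 80, 0, 80], [-40, 0, 120, 0, 80], [-40, -20, 140, 0.12, 60], [-20, -50, 140, 0.24, 40], [0, -80, 140, 0.36, 40]]]'

```text
time: 5.98
tool_pos: [0.6071, -0.2837, 0.1577]
ee_rot: [3.134, -0.007, 0.368]
wrist_force: [0.8, 1.1, -0.2]
width: 0.0586
```

Run:
```python
from bench import robot
o=robot.get_obs();print(o["time"],o["joint_positions"],o["tool_pos"],o["ee_rot"],o["wrist_force"])
```

```text
5.9833 [-5.22186447e-01  3.60029755e-01  1.13881557e+00  9.50094837e-04
  1.63209467e+00  6.80424763e-01] [ 0.60708218 -0.28367028  0.15768866] [ 3.13390831 -0.0074384   0.36827695] [ 0.82685976  1.11762349 -0.20556439]
```

Call:
step_arm --plan '[[[20, -20, 0, 0.12, 40], [40, -35, 0, 0.24, 40], [52, -35, 0, 0.36, 40], [52, -35, 0, 0.48, 40], [52, -35, 0, 0.6, 40], [52, -35, 0, 0.72, 40], [52, -35, 0, 0.84, 40], [52, -35, 0, 0.96, 40]]]'

```text
time: 6.65
tool_pos: [0.6575, -0.3177, 0.1527]
ee_rot: [3.139, -0.0, 1.327]
wrist_force: [-0.2, -1.2, 1.0]
width: 0.0377
```

Call:
step_arm --plan '[[[0, 0, 0, 0.12, 40], [0, 0, 0, 0.24, 40], [0, 0, 0, 0.25, 40], [0, 0, 0, 0.25, 40]]]'

```text
time: 6.98
tool_pos: [0.657, -0.3176, 0.1527]
ee_rot: [3.14, 0.0, 1.569]
wrist_force: [-0.2, 0.4, 0.4]
width: 0.0376
```

Run:
```python
from bench import robot,cams
from h import *
o=robot.get_obs();print(o["time"],o["tool_pos"],o["ee_rot"])
for n,sl in(("top",np.s_[135:245,180:400]),("side",np.s_[120:260,130:400])):
    s=cams.snapshot(n);np.savez(n+"2.npz",**s);cv2.imwrite(f"pics/{n}2.png",cv2.resize(s["frame"][sl][...,::-1],None,fx=2.9,fy=2.9,interpolation=cv2.INTER_NEAREST))
a=cv2.imread("pics/top2.png");b=cv2.imread("pics/side2.png")
W=max(a.shape[1],b.shape[1]);p=lambda i:np.pad(i,((0,0),(0,W-i.shape[1]),(0,0)));m=np.vstack([p(a),p(b)]);print(m.shape);cv2.imwrite("pics/c2.png",cv2.resize(m,None,fx=min(1,600/m.shape[0]),fy=min(1,600/m.shape[0])))
```

```text
6.9833 [ 0.65698214 -0.31758023  0.15268574] [3.13971806e+00 3.98427334e-04 1.56856152e+00]
(725, 783, 3)
```

View pics/c2.png

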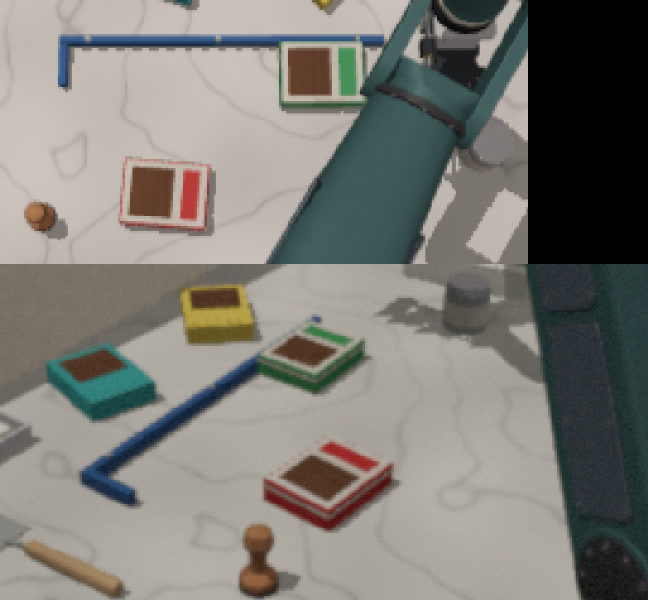

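The box lies flush against the long rail: its lid spans crop x 280–367, with its far edge on the rail. The red box, stamp and tin are where they were. I'll descend to the right of the box and push left.

Call:
step_arm --plan '[[[0, 0, -40, 0, 40], [0, 0, -80, 0, 40], [0, 0, -115, 0, 40], [0, 0, -135, 0, 40], [0, 0, -140, 0, 40], [0, 10, -140, 0, 40], [0, 20, -140, 0, 40], [0, 28, -140, 0, 40]]]'

```text
time: 7.75
tool_pos: [0.6581, -0.2889, 0.0158]
ee_rot: [3.137, 0.002, 1.571]
wrist_force: [0.2, -0.0, -0.0]
width: 0.0373
```

Call:
step_arm --plan '[[[0, 5, 0, 0, 40], [0, 10, 0, 0, 40], [0, 15, 0, 0, 40], [0, 20, 0, 0, 40], [0, 25, 0, 0, 40], [0, 31, 0, 0, 40], [0, 37, 0, 0, 40], [0, 43, 0, 0, 40]]]'

```text
time: 8.42
tool_pos: [0.6565, -0.2471, 0.0131]
ee_rot: [3.14, 0.002, 1.57]
wrist_force: [-0.4, -4.0, 1.6]
width: 0.0377
```

Call:
step_arm --plan '[[[0, 7, 0, 0, 40], [0, 14, 0, 0, 40], [0, 21, 0, 0, 40], [0, 28, 0, 0, 40], [0, 35, 0, 0, 40], [0, 42, 0, 0, 40], [0, 49, 0, 0, 40], [0, 56, 0, 0, 40]]]'

```text
time: 9.08
tool_pos: [0.6562, -0.1897, 0.0125]
ee_rot: [-3.142, -0.0, 1.571]
wrist_force: [-0.6, -3.7, 2.3]
width: 0.0376
```

Call:
step_arm --plan '[[[0, 7, 0, 0, 40], [0, 14, 0, 0, 40], [0, 21, 0, 0, 40], [0, 28, 0, 0, 40], [0, 35, 0, 0, 40], [0, 42, 0, 0, 40], [0, 49, 0, 0, 40], [0, 56, 0, 0, 40]]]'

```text
time: 9.75
tool_pos: [0.6561, -0.1338, 0.0125]
ee_rot: [-3.142, 0.0, 1.571]
wrist_force: [0.3, -3.2, 2.1]
width: 0.0378
```

Call:
step_arm --plan '[[[0, 7, 0, 0, 40], [0, 14, 0, 0, 40], [0, 21, 0, 0, 40], [0, 28, 0, 0, 40], [0, 35, 0, 0, 40], [0, 42, 0, 0, 40], [0, 49, 0, 0, 40], [1, 56, 0, 0, 40]]]'

```text
time: 10.42
tool_pos: [0.6568, -0.0778, 0.0124]
ee_rot: [-3.141, -0.0, 1.571]
wrist_force: [-0.3, -4.2, 2.5]
width: 0.0375
```

Call:
step_arm --plan '[[[0, 7, 0, 0, 40], [0, 14, 0, 0, 40], [0, 21, 0, 0, 40], [0, 28, 0, 0, 40], [0, 35, 0, 0, 40], [0, 42, 0, 0, 40], [0, 49, 0, 0, 40], [0, 55, 0, 0, 40]]]'

```text
time: 11.08
tool_pos: [0.657, -0.0226, 0.0124]
ee_rot: [-3.141, -0.0, 1.571]
wrist_force: [-0.5, -3.0, 1.2]
width: 0.0376
```

Run:
```python
from bench import robot,cams
from h import *
s=cams.snapshot("top");np.savez("top3.npz",**s);a=s["frame"][135:245,180:330];cv2.imwrite("pics/t3.png",cv2.resize(a[...,::-1],None,fx=5,fy=5,interpolation=cv2.INTER_NEAREST))
```

```text
(no output)
```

View pics/t3.png

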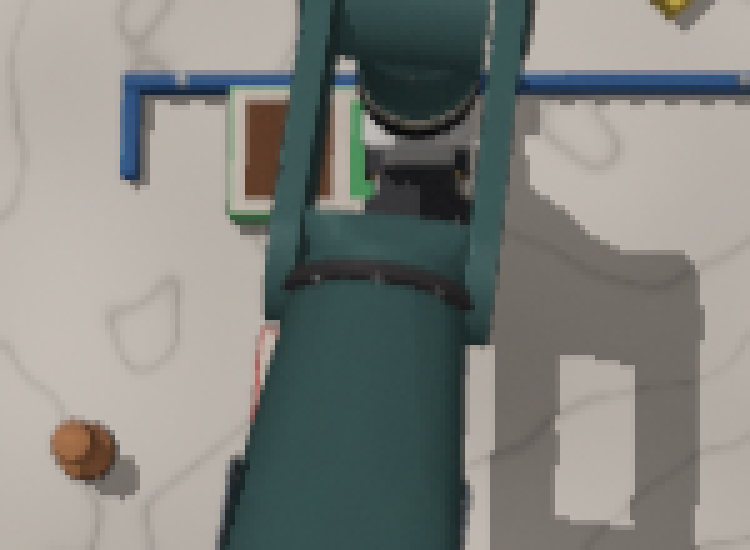

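The box is still flush and square, with its left end at column 228 and the short rail's inner face at about 143. That leaves about 60 mm, which agrees with the dead reckoning.

Call:
step_arm --plan '[[[0, 7, 0, 0, 40], [0, 14, 0, 0, 40], [0, 21, 0, 0, 40], [0, 28, 0, 0, 40], [0, 35, 0, 0, 40], [0, 42, 0, 0, 40], [0, 48, 0, 0, 40], [0, 53, 0, 0, 40]]]'

```text
time: 11.8
tool_pos: [0.657, 0.0305, 0.0123]
ee_rot: [-3.141, -0.0, 1.571]
wrist_force: [-0.6, -2.1, 1.7]
width: 0.0375
```

Call:
step_arm --plan '[[[0, 3, 0, 0, 40], [0, 5, 0, 0, 40], [0, 7, 0, 0, 40], [0, 8, 0, 0, 40]]]'

```text
time: 12.13
tool_pos: [0.657, 0.0377, 0.0123]
ee_rot: [-3.141, -0.0, 1.571]
wrist_force: [-0.1, -1.2, 0.7]
width: 0.0375
```

Call:
step_arm --plan '[[[0, 1, 0, 0, 40], [0, 2, 0, 0, 40]]]'

```text
time: 12.3
tool_pos: [0.6571, 0.0394, 0.0123]
ee_rot: [-3.141, -0.0, 1.57]
wrist_force: [0.2, -1.6, -0.3]
width: 0.0378
```

Call:
step_arm --plan '[[[0, 1, 0, 0, 40], [0, 2, 0, 0, 40]]]'

```text
time: 12.47
tool_pos: [0.657, 0.0412, 0.0123]
ee_rot: [-3.141, 0.0, 1.571]
wrist_force: [-1.2, -4.6, -1.7]
width: 0.0376
```

Call:
step_arm --plan '[[[0, 1, 0, 0, 40], [0, 1, 0, 0, 40]]]'

```text
time: 12.63
tool_pos: [0.6569, 0.0413, 0.0123]
ee_rot: [-3.141, 0.002, 1.57]
wrist_force: [-0.2, -4.9, -0.1]
width: 0.0377
```

Call:
step_arm --plan '[[[0, 1, 0, 0, 40], [0, 2, 0, 0, 40], [0, 2, 0, 0, 40]]]'

```text
time: 12.88
tool_pos: [0.6567, 0.0414, 0.0124]
ee_rot: [-3.14, 0.005, 1.57]
wrist_force: [-2.2, -8.9, -0.3]
width: 0.0376
```

The box is blocked by the short rail: the TCP is stalled at y = 0.0414 with the force rising. I'll back off and look.

Call:
step_arm --plan '[[[0, -8, 0, 0, 40], [0, -25, 0, 0, 40], [0, -50, 0, 0, 40], [0, -50, 40, 0, 40], [0, -50, 80, 0, 40], [0, -50, 120, 0, 40], [0, -90, 140, 0, 40], [0, -130, 140, 0, 40]]]'

```text
time: 13.55
tool_pos: [0.6611, -0.0822, 0.1613]
ee_rot: [3.127, -0.0, 1.577]
wrist_force: [0.9, -0.7, 0.4]
width: 0.0374
```

Call:
step_arm --plan '[[[0, -40, 0, 0, 40], [0, -80, 0, 0, 40], [0, -120, 0, 0, 40], [0, -160, 0, 0, 40], [0, -160, 0, 0, 40]]]'

```text
time: 13.97
tool_pos: [0.6563, -0.2519, 0.1519]
ee_rot: [3.141, 0.002, 1.563]
wrist_force: [-0.6, 0.4, -0.9]
width: 0.0378
```

Run:
```python
from bench import robot,cams
from h import *
o=robot.get_obs();print(o["time"],o["tool_pos"],o["wrist_force"])
s=cams.snapshot("top");np.savez("top4.npz",**s);a=s["frame"][140:190,195:260]
t=cams.snapshot("side");np.savez("side4.npz",**t);b=t["frame"][140:240,150:290]
h=lambda i,k:cv2.resize(i[...,::-1],None,fx=k,fy=k,interpolation=cv2.INTER_NEAREST)
A=h(a,6);B=h(b,2.8);W=max(A.shape[1],B.shape[1]);p=lambda i:np.pad(i,((0,0),(0,W-i.shape[1]),(0,0)))
cv2.imwrite("pics/t4.png",np.vstack([p(A),p(B)]))
```

```text
13.9667 [ 0.65633012 -0.25185972  0.15185835] [-0.59363434  0.37415538 -0.93710351]
```

View pics/t4.png

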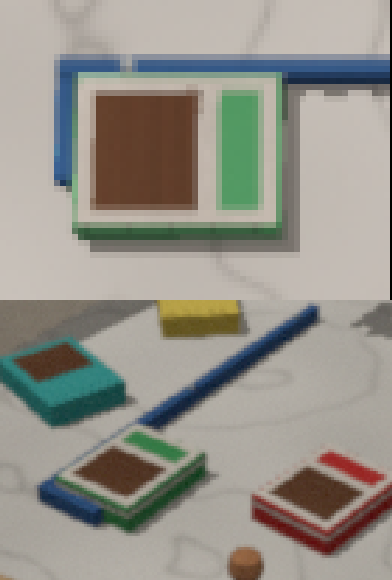

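Both sides look flush in both views: the lid's far edge (row 73) lies along the rail, its left edge (col 73) along the short rail. A light probe press from the near side with both fingers will confirm contact with the long rail.

Call:
step_arm --plan '[[[-20, 35, 0, -0.12, 60], [-40, 70, 0, -0.24, 80], [-60, 105, 0, -0.36, 80], [-76, 140, 0, -0.48, 80], [-76, 175, 0, -0.6, 80], [-76, 210, 0, -0.72, 80], [-76, 240, 0, -0.84, 80], [-76, 270, 0, -0.96, 80]]]'

```text
time: 14.73
tool_pos: [0.5804, 0.03, 0.1532]
ee_rot: [-3.141, -0.002, 0.608]
wrist_force: [0.5, 0.3, -0.0]
width: 0.0751
```

Call:
step_arm --plan '[[[0, 30, 0, -0.12, 80], [0, 60, 0, -0.24, 80], [0, 90, 0, -0.36, 80], [0, 91, 0, -0.48, 80], [0, 91, 0, -0.6, 80], [0, 91, 0, -0.61, 80], [0, 91, 0, -0.61, 80]]]'

```text
time: 15.32
tool_pos: [0.5805, 0.1186, 0.1528]
ee_rot: [-3.14, -0.0, 0.006]
wrist_force: [0.5, 0.4, 0.0]
width: 0.0753
```

Call:
step_arm --plan '[[[0, -10, 0, -0.009, 80], [0, -10, -40, -0.009, 80], [0, -10, -80, -0.009, 80], [0, -10, -115, -0.009, 80], [0, -10, -135, -0.009, 80], [0, -10, -140, -0.009, 80], [6, -10, -140, -0.009, 80], [12, -10, -140, -0.009, 80]]]'

```text
time: 15.98
tool_pos: [0.5947, 0.1062, 0.014]
ee_rot: [-3.141, -0.002, -0.008]
wrist_force: [-0.3, -0.0, 1.3]
width: 0.0748
```

Call:
step_arm --plan '[[[3, 0, 0, 0, 80], [6, 0, 0, 0, 80], [8, 0, 0, 0, 80], [9, 0, 0, 0, 80]]]'

```text
time: 16.32
tool_pos: [0.6027, 0.1067, 0.0138]
ee_rot: [-3.141, -0.001, -0.008]
wrist_force: [-3.2, -0.1, 2.3]
width: 0.0752
```

Call:
step_arm --plan '[[[1, 0, 0, 0, 80], [1, 0, 0, 0, 80]]]'

```text
time: 16.48
tool_pos: [0.603, 0.1067, 0.0128]
ee_rot: [-3.142, 0.0, -0.008]
wrist_force: [-2.2, 0.8, 1.4]
width: 0.075
```

Call:
step_arm --plan '[[[1, 0, 0, 0, 80], [2, 0, 0, 0, 80], [2, 0, 0, 0, 80]]]'

```text
time: 16.73
tool_pos: [0.6034, 0.1067, 0.0125]
ee_rot: [3.141, 0.004, -0.008]
wrist_force: [-7.2, 0.4, 5.6]
width: 0.0754
```

It stalls at 0.6034, where the rail slope predicts about 0.603, so the box is flush on the long rail. Retreating.

Call:
step_arm --plan '[[[-6, 0, 0, 0, 80], [-22, 0, 0, 0, 80], [-22, 0, 0, 0, 80], [-22, 0, 40, 0, 80], [-22, 0, 80, 0, 80], [-22, 0, 120, 0, 80], [-22, 0, 160, 0, 80], [-22, -35, 170, 0, 80]]]'

```text
time: 17.4
tool_pos: [0.5874, 0.0761, 0.1914]
ee_rot: [-3.138, -0.016, -0.001]
wrist_force: [1.4, -0.6, 0.5]
width: 0.075
```

Call:
step_arm --plan '[[[0, -40, 0, 0, 80], [0, -80, 0, 0, 80], [-20, -120, 0, 0, 80], [-40, -155, 0, 0, 80], [-60, -190, 0, 0, 80], [-80, -225, 0, 0, 80], [-100, -260, 0, 0, 80], [-120, -295, 0, 0, 80]]]'

```text
time: 18.07
tool_pos: [0.4628, -0.2256, 0.1828]
ee_rot: [3.14, -0.002, -0.008]
wrist_force: [0.2, 0.3, -1.0]
width: 0.0753
```

Call:
step_arm --plan '[[[-20, -30, 0, 0, 80], [-40, -60, 0, 0, 80], [-40, -60, 0, 0, 80], [-40, -60, 0, 0, 80]]]'

```text
time: 18.4
tool_pos: [0.4228, -0.2854, 0.1825]
ee_rot: [3.141, -0.001, -0.012]
wrist_force: [0.5, 0.3, -1.0]
width: 0.0753
```

Run:
```python
from bench import robot,cams
from h import *
o=robot.get_obs();print(o["time"],o["tool_pos"],o["wrist_force"],abs(o["qvel"]).max())
s=cams.snapshot("top");f=s["frame"];z=np.load("top0.npz")["frame"]
d=cv2.absdiff(f,z).max(2)>40
print("changed:",[(c.min(0).tolist(),c.max(0).tolist()) for c in blob(d,12)])
a=f[125:245,150:350];cv2.imwrite("pics/t5.png",cv2.resize(a[...,::-1],None,fx=4,fy=4,interpolation=cv2.INTER_NEAREST))
# lid corners by thresholding box interior (green outline)
h=cv2.cvtColor(f,cv2.COLOR_RGB2HSV).astype(int);m=(h[...,0]>45)&(h[...,0]<85)&(h[...,1]>60);m[:140]=0;m[185:]=0;m[:,:203]=0;m[:,248:]=0
pts=np.argwhere(m)[:,::-1].astype(float)
w=ray(s,pts,.03);print("green extent",w.min(0),w.max(0),pts.min(0),pts.max(0))
```

```text
18.4 [ 0.42280368 -0.28540109  0.18254943] [ 0.53109244  0.27954701 -1.03840696] 0.055193469158320345
changed: [([148, 298], [275, 383]), ([302, 204], [321, 225]), ([237, 181], [511, 383]), ([207, 156], [244, 181]), ([207, 152], [241, 174])]
green extent [0.60635987 0.05097924] [0.69111608 0.16850599] [207. 155.] [241. 179.]
```

View pics/t5.png

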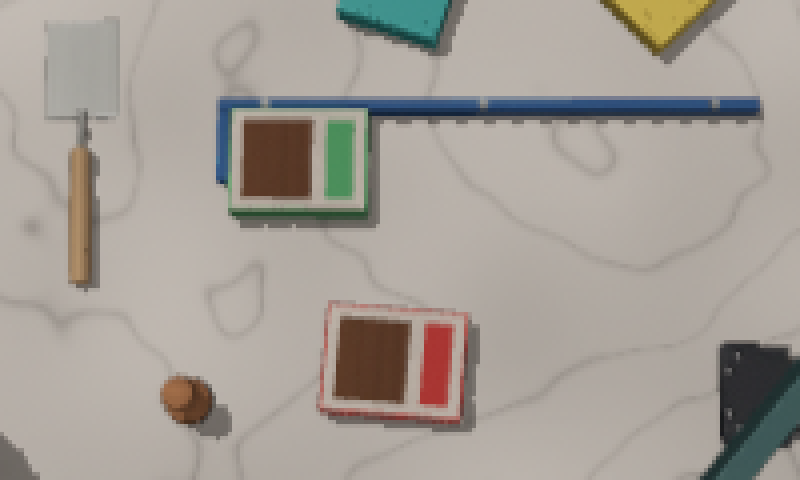

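```bash
python3 -c "
from bench import robot
print(robot.close_job())"
```

```text
the job is handed in; nothing more can be done
None
```

The single green box is in the corner of the blue stop, flush against both rails as far as my checks show. I handed the job in at about 18.4 s, with the hand raised clear.

I slid the box forward to the long rail with two spread fingers, then left along the rail from its right end. A light press from the near side finished it.

**Long rail:** the final press stalled at TCP x = 0.6034, where the rail line predicts about 0.603.

**Short rail:** the push stalled at TCP y = 0.0414, against about 0.041 predicted. After I withdrew, the green outline measured y 0.051–0.1685, against 0.049–0.169 expected. That is within about a pixel, 3.4 mm in the top view.

**Forces:** the readings I saw were about 9 N at most, taken only at the end of each move.

**Other objects:** in the final top crop the scraper looks unmoved, and the red box and stamp stand where they were at the start. The tin, bowl and tape are outside that crop. The frame comparison flagged no separate change at the tape and most of the bowl, but the arm's large changed area covers the tin, so I last saw the tin before the leftward push. No check failed or disagreed.

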